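# Put the mixed returns away: bolts in the drawer, brass fittings in the blue bin

### The job

Sort the four returned parts on the black mat by type: put both steel bolts in the open drawer of the small drawer unit and both brass pipe fittings in the blue bin. Then, with all four parts sorted, push the drawer fully shut. Nothing goes in the red bin, and the yellow tape roll and the orange cap stay where they are on the mat.

Things in the scene. Friction and masses are not known exactly. Their poses are not given: they have to be found in the camera images.
- bolt1_mid (a point): Middle of the bare shank of a steel hex bolt with its nut run on, lying flat on the mat at any yaw. 70 mm long along its own x, shank 16 mm thick, hexagonal head (10 mm long, at -x) and nut (13 mm, at +x) 24 mm across flats, about 28 mm across corners; bare shank between them from 22 mm on the -x side of this point to 22 mm on its +x side. Point lies on the shank's axis, 12 mm above the mat; about 140 g. Grip across the shank, fingers closing along its y.
- bolt2_mid (a point): Middle of the bare shank of a steel hex bolt with its nut run on, lying flat on the mat at any yaw. 70 mm long along its own x, shank 16 mm thick, hexagonal head (10 mm long, at -x) and nut (13 mm, at +x) 24 mm across flats, about 28 mm across corners; bare shank between them from 22 mm on the -x side of this point to 22 mm on its +x side. Point lies on the shank's axis, 12 mm above the mat; about 140 g. Grip across the shank, fingers closing along its y.
- coupling_mid (a point): Centre of a straight brass pipe coupling lying flat on the mat at any yaw: 60 mm long along its own x, round barrel 18 mm thick and 36 mm long in the middle, a hexagon 24 mm across flats (28 mm across corners) and 12 mm long at each end. 12 mm above the mat; about 120 g. Grip across the barrel, closing along its y.
- tee_mid (a point): Centre of a brass pipe tee lying flat on the mat at any yaw, 24 mm high: its straight run lies along its own x (44 mm long, 24 mm thick), the run's axis 6 mm to the -y side of this point; the branch points to +y. The whole is 36 mm wide in y (18 mm either side of this point), so it can be gripped along its y, one finger on the back of the run and one on the end of the branch. Point is 12 mm above the mat; about 110 g.
- drawer (a joint): Opening of the drawer of the small grey drawer unit with the blue front, in m: 0 is fully shut, at the start it stands 0.105 to 0.13 open, and stays where it is left (about 2 N of friction). Shut it by pushing on its front.
- drawer_floor (a point): On the drawer's inner floor, 65 mm behind the inner face of its front panel, midway across; moves with the drawer. x points into the unit (closing direction), y to the left as seen from the front, z up. The drawer inside runs from 65 mm on the -x side to 80 mm on the +x side and 77 mm to either side in y, walls 42 mm above this floor, floor 11 mm above the table; what is beyond x = 65 mm minus (0.13 m minus the opening) is under the unit's top (80 mm above the table).
- drawer_front (a point): On the outer face of the drawer's front panel, midway across, 60 mm above the table; moves with the drawer, axes as for drawer_floor. The panel is 174 mm wide (y), 12 mm thick, from 1 to 67 mm above the table; a bar handle 60 mm wide stands out 12 mm from it towards -x, from 35 to 45 mm above the table. Between the handle and the panel's upper edge the face is bare.
- blue_bin_in (a point): Middle of the inner floor of the open blue bin, 5 mm above the table. Bin outside 140 mm (its x) by 150 mm (its y), inside 130 by 140 mm, walls 5 mm thick (the rims slightly broader outside), rim 52 mm above the table. Fixed; a white card on its -x side.
- red_bin_in (a point): The same of the red bin, same size: the wrong bin, to be left empty. The drawer unit stands to the left or right of the mat; one bin stands on the other side and one beyond the mat, either colour in either place.
- tape: Small roll of yellow tape lying flat on the mat among the parts, 54 mm diameter, 19 mm high; leave it. Origin under its centre.
- spray_cap: Orange spray-can cap standing on the mat among the parts, 38 mm diameter, 26 mm high; leave it. Origin under its centre.

How it is judged (in metres and radians):
On the way:
1. both bolts lie in the drawer and both brass fittings in the blue bin, the drawer still open (x of bolt1_mid in the frame of drawer_floor between -0.078 and 0.078 m and y of bolt1_mid in the frame of drawer_floor between -0.075 and 0.075 m and z of bolt1_mid in the frame of drawer_floor between 0 and 0.045 m and x of bolt2_mid in the frame of drawer_floor between -0.078 and 0.078 m and y of bolt2_mid in the frame of drawer_floor between -0.075 and 0.075 m and z of bolt2_mid in the frame of drawer_floor between 0 and 0.045 m and x of coupling_mid in the frame of blue_bin_in between -0.065 and 0.065 m and y of coupling_mid in the frame of blue_bin_in between -0.07 and 0.07 m and z of coupling_mid in the frame of blue_bin_in between 0 and 0.045 m and x of tee_mid in the frame of blue_bin_in between -0.065 and 0.065 m and y of tee_mid in the frame of blue_bin_in between -0.07 and 0.07 m and z of tee_mid in the frame of blue_bin_in between 0 and 0.045 m and value of joint drawer above 0.06 m), for 0.2 s.
At the end, for the whole second after the job is handed in: Both bolts lie inside the drawer and both brass fittings inside the blue bin (their middles within the walls and less than 45 mm above the floor), all at rest, and the drawer is shut to within 6 mm (x of bolt1_mid in the frame of drawer_floor between -0.078 and 0.078 m and y of bolt1_mid in the frame of drawer_floor between -0.075 and 0.075 m and z of bolt1_mid in the frame of drawer_floor between 0 and 0.045 m and x of bolt2_mid in the frame of drawer_floor between -0.078 and 0.078 m and y of bolt2_mid in the frame of drawer_floor between -0.075 and 0.075 m and z of bolt2_mid in the frame of drawer_floor between 0 and 0.045 m and x of coupling_mid in the frame of blue_bin_in between -0.065 and 0.065 m and y of coupling_mid in the frame of blue_bin_in between -0.07 and 0.07 m and z of coupling_mid in the frame of blue_bin_in between 0 and 0.045 m and x of tee_mid in the frame of blue_bin_in between -0.065 and 0.065 m and y of tee_mid in the frame of blue_bin_in between -0.07 and 0.07 m and z of tee_mid in the frame of blue_bin_in between 0 and 0.045 m and linear speed of each of bolt1, bolt2, coupling, tee below 0.03 m/s and value of joint drawer below 0.006 m); the robot touches nothing.
It fails at once if the tape roll or the orange cap is moved by more than 30 mm (distance of any of tape, spray_cap from where it was at the start of the episode above 0.03 m).
It also fails if it takes over 72 s, if anything falls off the work surface, if the arm or the gripper's body presses on something with over 40 N, if the wrist force passes 120 N, or if a joint passes its speed limit or range.

### The arm

A 6-joint arm with a two-finger parallel gripper is mounted at the origin on the work surface. World frame = base frame: x ahead of the robot, y to its left, z up, the work surface at z = 0. Lengths are in mm, angles in rad, forces in N, time in s.
With the tool pointing down it reaches from about 300 to 850 mm from the base axis. Payload 5.4 kg.
Tool frame: the origin (TCP) lies at the centre of the arm's flange, where the gripper is bolted on; the fingertips stand 173 mm ahead of it and the grasp point (between the pads) lies ahead of it (arm.grip_point_offset is the z of the grasp point in the tool frame, in mm); z points along the fingers, y is the line along which they close (so a half turn about z gives the same grasp; the last joint's range is limited). The gripper opens to 85 mm and grips with 20 to 120 N. Pads are 22 mm wide; open, the fingers measure 114 mm over their backs; the gripper's body (76 mm by 85 mm) begins 54 mm behind the grasp point. The pads swing forward as they close: fully open they stand 13 mm farther back than shut.
Start: joints at [-1.448, 0.158, 1.597, -0, 1.386, -0.21], TCP at [187.823, -543.443, 404.699] pointing down, gripper open.
Joint ranges: [-2.91, 2.91], [-0.94, 2.29], [0.18, 2.7], [-1.29, 4.43], [0.17, 2.64], [-3, 3]. Speed limits (rad/s): [2.57, 2.57, 3.14, 3.14, 3.14, 3.14].

### API

Orientations are given as a 3x3 rotation matrix whose columns are the frame's x, y, z axes.
In Python, from workcell import arm gives the robot as it stands. The module is installed in compiled form; this text tells all that it offers.
- The arm moves only by the tool drive_tool, never from a script. Its argument "plan" is a list of rows, each a list of 7 numbers: the turn, a rotation vector about the tool's x, y, z in rad, then the shift along the tool's x, y, z in mm, then the finger opening in mm, from 0 to 85.4. A call has 1 to 10 rows; each row is the pose to reach, as a shift and turn from the pose commanded when the call began, along the tool's axes at that moment; what a row does not reach only later rows make up. A row lasts 1/8 s, in which the tool goes at most 62.5 mm and 10.7 degrees, less where a joint would pass 70% of its speed; a pose out of reach is approached as far as the arm can. A call with a gripper value outside its range is refused whole. The fingers move at their own pace and stop on an object; the grip force is fixed at half the most. Time passes only in rows, so rows that repeat a pose let the fingers close. It gives the time, the measured TCP pose, the force, the opening and the grip force at its end, in the units of the state.
- arm.get_state(): the state, without advancing time (a new reading comes with each control period).
- arm.capture(name): name is "scene" or "top"; returns the picture (480x640x3 uint8, blue, green, red); there is no depth.
- arm.get_calibration(name): a dict with "fx", "fy", "cx", "cy" (pixels), "R" (3x3) and "t" (3): a world point X has camera coordinates R X + t. Camera axes: x right, y down, z forward; pixel columns grow to the right and rows downward; lengths in mm; the calibration is good to about 2 mm. A picture is of the moment at which its call begins. get_calibration takes no time and is no camera call.
- arm.close_job(): hands the job in; it is judged then, once.
The state is a dict: "t": time; "joint_positions": joint angles; "joint_velocities": joint speeds; "effort": joint torques, N m; "position": TCP position; "eef_rot": TCP orientation; "contact_force": force on the tool from outside, world axes, zero at the start; "moment": the same for the moment, N m; "opening": finger opening in mm; "grasp_force": force on a finger pad.
Only numpy, scipy, OpenCV 4.12 (cv2) and the standard library are available. Lean on these libraries where they do the work, as an engineer would, in place of code of your own. Each camera call takes 0.05 s, during which the arm holds its last target. There are 200 camera calls.

## Working session

There is one attempt and no reset: what is moved stays moved. The work goes in short steps, Python scripts to look and compute and a tool call to move; the robot and the scene stay as the last step left them, time stands still between calls to the robot, and variables do not carry over. Pictures are saved under pics/ and viewed, at most 10 in all, crops included, and the job is handed in when it is done.

Besides the shell and the picture viewer there is one more tool, called by a JSON object that holds its "api" and its "payload". drive_tool: Moves the arm, as the interface text tells. Its arguments: {"type":"object","properties":{"plan":{"type":"array","items":{"type":"array","items":{"type":"number"}}}},"required":["plan"]}

```bash
mkdir -p pics; python3 - <<'E'
from workcell import arm
import cv2,numpy as np
np.set_printoptions(precision=3,suppress=True)
for n in ("scene","top"):
    cv2.imwrite(f"pics/{n}0.png",arm.capture(n)); print(n,arm.get_calibration(n))
s=arm.get_state();print(s["t"],s["position"],s["eef_rot"],s["opening"],arm.grip_point_offset)
E
```

```text
scene {'fx': 537.084403531597, 'fy': 537.084403531597, 'cx': 320.5953159691745, 'cy': 235.1696485122689, 'R': array([[-0.892,  0.452, -0.011],
       [ 0.329,  0.632, -0.702],
       [-0.311, -0.629, -0.712]]), 't': array([ 503.942, -149.242, 1178.086])}
top {'fx': 472.9516735568247, 'fy': 472.9516735568247, 'cx': 323.1304315141544, 'cy': 232.2151775351505, 'R': array([[-0.022, -1.   ,  0.009],
       [-0.984,  0.02 , -0.177],
       [ 0.177, -0.013, -0.984]]), 't': array([ 18.62 , 569.986, 796.001])}
0.1 [ 187.78  -543.2    403.805] [[ 0.945  0.327 -0.   ]
 [ 0.327 -0.945  0.002]
 [ 0.    -0.002 -1.   ]] 85.51798576148875 154.70000000000002
```

View pics/top0.png

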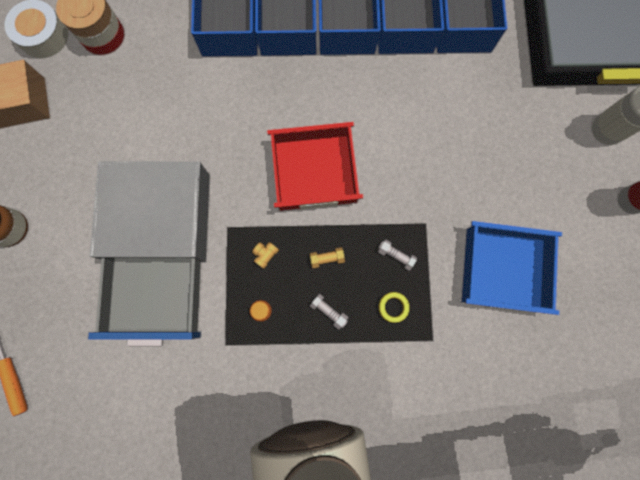

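View pics/scene0.png

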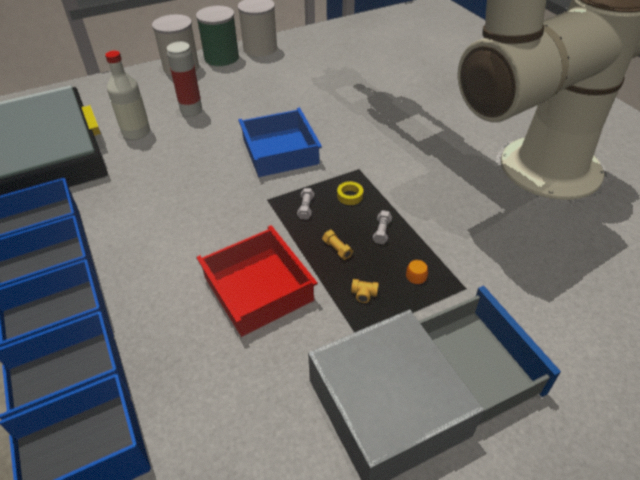

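Top view: the tee is at (265,255), the coupling at (327,258), and the bolts at (398,255) and (329,311). The cap is at (260,310), the tape at (394,307) and the blue bin at (512,268). The drawer is at left, around (148,298), with its front at row 336. The scene view agrees.

```bash
cat > h.py <<'E'
from workcell import arm
import cv2,numpy as np
from scipy.spatial.transform import Rotation as Ro
np.set_printoptions(precision=3,suppress=True)
def ray(n,px,z):
    c=arm.get_calibration(n);R,t=np.array(c["R"]),np.array(c["t"])
    px=np.atleast_2d(px).astype(float)
    d=np.c_[(px[:,0]-c["cx"])/c["fx"],(px[:,1]-c["cy"])/c["fy"],np.ones(len(px))]@R
    C=-R.T@t
    return (C+d*((z-C[2])/d[:,2])[:,None])[:,:2]
def to(x,y,z,a,z0=None):
    """grasp point x,y,z with tool y (closing) along world angle a (deg, mod 180), tool down -> rotvec z, shift"""
    s=arm.get_state();P=np.array(s["position"]);R=np.array(s["eef_rot"])
    yt=np.array([np.cos(np.radians(a)),np.sin(np.radians(a)),0])
    if yt@R[:,1]<0: yt=-yt
    zt=np.array([0,0,-1.]);T=np.c_[np.cross(yt,zt),yt,zt]
    rv=Ro.from_matrix(R.T@T).as_rotvec()
    tcp=np.array([x,y,z+arm.grip_point_offset])
    print("turn",rv,"shift",R.T@(tcp-P),"j6",s["joint_positions"][5])
E
python3 - <<'E'
from h import *
im=cv2.imread("pics/top0.png");hsv=cv2.cvtColor(im,cv2.COLOR_BGR2HSV)
mat=np.zeros(im.shape[:2],np.uint8);cv2.rectangle(mat,(230,229),(427,340),255,-1)
m=cv2.inRange(hsv,(0,0,70),(180,255,255))&mat
for c in cv2.findContours(m,0,2)[0]:
    if cv2.contourArea(c)<60: continue
    w=ray("top",c[:,0],12).astype(np.float32);r=cv2.minAreaRect(w)
    (cx,cy),(a,b),an=r
    if a<b: an+=90
    print("px",c[:,0].mean(0),"rect",r,"long axis ang",an%180)
for nm,lo,hi,roi in (("blue",(100,120,60),(125,255,255),(450,215,120,105)),("front",(100,120,40),(125,255,255),(80,320,130,30))):
    k=np.zeros_like(mat);x,y,w_,h_=roi;k[y:y+h_,x:x+w_]=255
    p=cv2.findNonZero(cv2.inRange(hsv,lo,hi)&k)[:,0]
    for z in (52,67): print(nm,z,cv2.minAreaRect(ray("top",p,z).astype(np.float32)))
s=cv2.imread("pics/scene0.png")
cv2.imwrite("pics/crop.png",cv2.resize(im[225:345,90:440],None,fx=2.2,fy=2.2,interpolation=2))
for z in(67,53):print("front ends",z,ray("top",[[90,335],[200,335],[103,258],[200,260],[145,340]],z))
c=arm.get_calibration("top");print(-np.array(c["R"]).T@c["t"])
# scene view check of centroids
for nm,px in (("tee",(365,290)),("coup",(338,245)),("boltfar",(306,203)),("boltnear",(382,228))): print(nm,ray("scene",px,12))
E
```

```text
px [260.5 310.9] rect ((435.0881042480469, 124.01335906982422), (40.06801986694336, 37.66632843017578), 88.76631164550781) long axis ang 88.76631164550781
px [328.787 312.404] rect ((430.31585693359375, -1.9215087890625), (74.80056762695312, 29.96101951599121), 49.42616271972656) long axis ang 49.42616271972656
px [394.667 307.095] rect ((437.0157775878906, -120.25033569335938), (54.891117095947266, 56.12109375), 87.54462432861328) long axis ang 177.54462432861328
px [325.909 257.932] rect ((529.695556640625, -0.2195281982421875), (30.77239990234375, 64.84794616699219), 9.324031829833984) long axis ang 99.32403182983398
px [264.743 253.571] rect ((541.7030639648438, 118.51261901855469), (40.86193084716797, 48.40857696533203), 50.98725509643555) long axis ang 140.98725509643555
px [396.302 254.238] rect ((532.7321166992188, -129.9652862548828), (74.54315948486328, 30.497982025146484), 58.17997741699219) long axis ang 58.17997741699219
blue 52 ((501.5573425292969, -326.767822265625), (168.34722900390625, 147.4252471923828), 81.4950180053711)
blue 67 ((500.08978271484375, -320.5607604980469), (165.3133087158203, 144.76840209960938), 81.4950180053711)
front 52 ((397.20294189453125, 318.5765380859375), (186.6688690185547, 10.070380210876465), 88.73145294189453)
front 67 ((397.61614990234375, 313.1533203125), (183.30471801757812, 9.888876914978027), 88.73147583007812)
front ends 67 [[399.606 402.82 ]
 [395.508 218.238]
 [529.693 388.919]
 [522.732 221.318]
 [389.33  310.258]]
front ends 53 [[399.254 409.417]
 [395.086 221.674]
 [531.57  395.278]
 [524.49  224.807]
 [388.803 315.27 ]]
[420.128  17.652 884.324]
tee [[539.132 118.703]]
coup [[529.878   2.791]]
boltfar [[ 531.96  -130.268]]
boltnear [[433.465   2.075]]
```

View pics/crop.png

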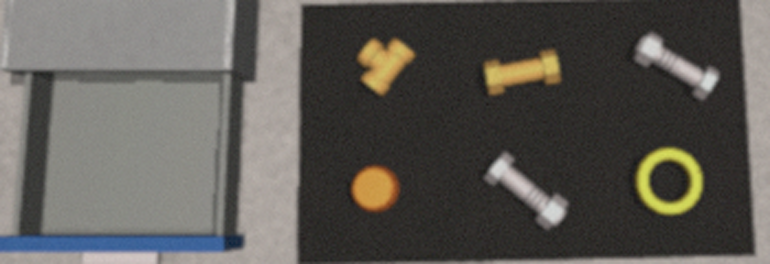

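The branch of the tee points away and to the left, so its closing axis is 51°. The drawer is about 0.13 m open, with its interior roughly x 404–527 and y 240–388. The blue bin is centred near (503,-317).

```bash
python3 - <<'E'
from h import *
to(533,-130,110,148);to(533,-130,21,148)
E
```

```text
turn [-0.001 -0.001 -0.68 ] shift [ 461.207 -277.533  139.731] j6 -0.21008227181933187
turn [-0.001 -0.001 -0.68 ] shift [ 461.176 -277.384  228.731] j6 -0.21008227181933187
```

{"api": "drive_tool", "payload": {"plan": [[0,0,-0.68,461,-277,140,60],[0,0,-0.68,461,-277,140,60],[0,0,-0.68,461,-277,140,60],[0,0,-0.68,461,-277,140,60],[0,0,-0.68,461,-277,140,60],[0,0,-0.68,461,-277,140,60],[0,0,-0.68,461,-277,140,60],[0,0,-0.68,461,-277,140,60],[0,0,-0.68,461,-277,140,60],[0,0,-0.68,461,-277,140,60]]}}

```text
t: 1.35
position: [533.8, -127.8, 262.8]
eef_rot: [[0.525, 0.851, -0.003], [0.851, -0.525, 0.002], [0.0, -0.003, -1.0]]
contact_force: [-0.7, -0.8, 0.1]
opening: 60.1
grasp_force: 0.0
```

```bash
python3 - <<'E'
from h import *
to(533,-130,21,148);to(533,-130,140,148);to(460,335,140,90);to(460,335,32,90)
E
```

```text
turn [-0.003 -0.     0.006] shift [-2.28   0.771 87.121] j6 0.09723099640440958
turn [-0.003 -0.     0.006] shift [ -2.247   0.371 -31.878] j6 0.09723099640440958
turn [-0.003  0.001  1.018] shift [ 355.115 -305.971  -30.748] j6 0.09723099640440958
turn [-0.003  0.001  1.018] shift [ 355.085 -305.607   77.251] j6 0.09723099640440958
```

{"api": "drive_tool", "payload": {"plan": [[0,0,0,-2,1,45,50],[0,0,0,-2,1,75,50],[0,0,0,-2,1,87,50],[0,0,0,-2,1,87,50],[0,0,0,-2,1,87,5],[0,0,0,-2,1,87,5],[0,0,0,-2,1,87,5],[0,0,0,-2,1,87,5],[0,0,0,-2,1,40,5],[0,0,0,-2,1,-20,5]]}}

```text
t: 2.6
position: [532.0, -132.9, 284.6]
eef_rot: [[0.53, 0.848, -0.003], [0.848, -0.53, 0.002], [-0.0, -0.004, -1.0]]
contact_force: [1.0, -0.3, -1.9]
opening: 13.5
grasp_force: 59.0
```

```bash
python3 - <<'E'
from h import *
to(460,335,140,90);to(460,335,32,90)
E
```

```text
turn [-0.003  0.002  1.013] shift [ 358.766 -308.834   -9.074] j6 0.09283431583571965
turn [-0.003  0.002  1.013] shift [ 358.802 -308.45    98.926] j6 0.09283431583571965
```

{"api": "drive_tool", "payload": {"plan": [[0,0,0.2,50,-43,-9,5],[0,0,1.01,359,-309,-9,5],[0,0,1.01,359,-309,-9,5],[0,0,1.01,359,-309,-9,5],[0,0,1.01,359,-309,-9,5],[0,0,1.01,359,-309,-9,5],[0,0,1.01,359,-309,-9,5],[0,0,1.01,359,-309,-9,5],[0,0,1.01,359,-309,-9,5],[0,0,1.01,359,-309,-9,5]]}}

```text
t: 3.85
position: [460.5, 335.0, 293.6]
eef_rot: [[1.0, 0.004, -0.0], [0.004, -1.0, -0.001], [-0.0, 0.001, -1.0]]
contact_force: [-0.1, 0.0, -1.6]
opening: 13.3
grasp_force: 59.3
```

```bash
python3 - <<'E'
from h import *
to(460,335,34,90);to(460,335,140,90)
cv2.imwrite("pics/a.png",np.vstack([arm.capture("scene")[200:480,200:],arm.capture("top")[120:360,:440]]))
E
```

```text
turn [0.001 0.    0.004] shift [ -0.519  -0.054 104.928] j6 1.9839933230977407
turn [0.001 0.    0.004] shift [-0.524  0.004 -1.072] j6 1.9839933230977407
```

View pics/a.png

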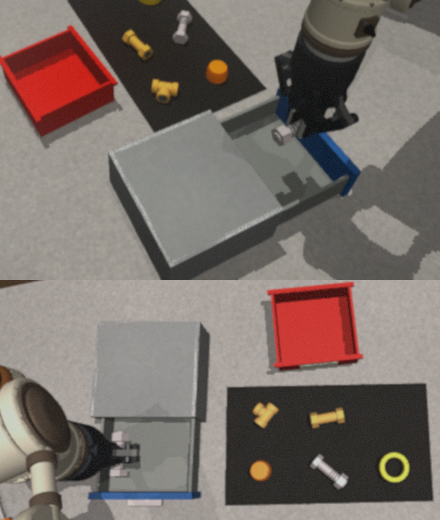

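The bolt is held over the open drawer and both views agree. I'll lower and release it.

{"api": "drive_tool", "payload": {"plan": [[0,0,0,0,0,55,5],[0,0,0,0,0,95,5],[0,0,0,0,0,107,5],[0,0,0,0,0,107,5],[0,0,0,0,0,107,32],[0,0,0,0,0,107,32],[0,0,0,0,0,107,32],[0,0,0,0,0,50,32],[0,0,0,0,0,0,40],[0,0,0,0,0,0,40]]}}

```text
t: 5.2
position: [462.4, 335.8, 298.8]
eef_rot: [[1.0, 0.003, 0.009], [0.003, -1.0, 0.004], [0.009, -0.004, -1.0]]
contact_force: [1.0, 0.6, -0.0]
opening: 39.8
grasp_force: 0.0
```

```bash
python3 - <<'E'
from h import *
to(431,-1,90,139.4);to(431,-1,21,139.4)
E
```

```text
turn [ 0.    -0.01  -0.859] shift [-32.892 336.871  52.43 ] j6 1.9843335336715833
turn [ 0.    -0.01  -0.859] shift [-33.506 337.147 121.427] j6 1.9843335336715833
```

{"api": "drive_tool", "payload": {"plan": [[0,0,-0.86,-31,336,30,50],[0,0,-0.86,-31,336,49,50],[0,0,-0.86,-31,336,49,50],[0,0,-0.86,-31,336,49,50],[0,0,-0.86,-31,336,49,50],[0,0,-0.86,-31,336,49,50],[0,0,-0.86,-31,336,49,50],[0,0,-0.86,-31,336,49,50]]}}

```text
t: 6.2
position: [430.3, -1.1, 243.9]
eef_rot: [[0.651, 0.759, -0.002], [0.759, -0.651, 0.001], [-0.0, -0.002, -1.0]]
contact_force: [-0.2, -0.1, 0.3]
opening: 50.1
grasp_force: 0.0
```

```bash
python3 - <<'E'
from h import *
to(431,-1,21,139.4)
E
```

```text
turn [-0.002  0.    -0.001] shift [ 0.552  0.605 68.241] j6 0.4239753000520948
```

{"api": "drive_tool", "payload": {"plan": [[0,0,0,0,0,45,50],[0,0,0,0,0,63,50],[0,0,0,0,0,68,50],[0,0,0,0,0,68,5],[0,0,0,0,0,68,5],[0,0,0,0,0,68,5],[0,0,0,0,0,68,5],[0,0,0,0,0,20,5],[0,0,0,0,0,-40,5],[0,0,0,0,0,-50,5]]}}

```text
t: 7.45
position: [432.3, -1.7, 299.2]
eef_rot: [[0.65, 0.76, 0.009], [0.76, -0.65, -0.003], [0.004, 0.009, -1.0]]
contact_force: [-0.0, 0.1, -1.0]
opening: 13.5
grasp_force: 59.2
```

```bash
python3 - <<'E'
from h import *
to(460,283,140,90)
E
```

```text
turn [ 0.007 -0.007  0.863] shift [ 234.231 -164.129    3.984] j6 0.4232302229273413
```

{"api": "drive_tool", "payload": {"plan": [[0,0,0.86,235,-163,0,5],[0,0,0.86,235,-163,0,5],[0,0,0.86,235,-163,0,5],[0,0,0.86,235,-163,0,5],[0,0,0.86,235,-163,0,5],[0,0,0.86,235,-163,0,5],[0,0,0.86,235,-163,0,5],[0,0,0.86,235,-163,0,5]]}}

```text
t: 8.45
position: [459.4, 282.6, 293.7]
eef_rot: [[1.0, 0.003, -0.002], [0.003, -1.0, -0.001], [-0.002, 0.001, -1.0]]
contact_force: [0.1, -0.4, -2.1]
opening: 13.4
grasp_force: 59.2
```

```bash
python3 - <<'E'
from h import *
to(460,283,32,90)
E
```

```text
turn [0.001 0.002 0.003] shift [  0.806  -0.56  106.968] j6 1.8951162250620752
```

{"api": "drive_tool", "payload": {"plan": [[0,0,0,0,0,55,5],[0,0,0,0,0,95,5],[0,0,0,0,0,107,5],[0,0,0,0,0,107,5],[0,0,0,0,0,107,30],[0,0,0,0,0,107,30],[0,0,0,0,0,107,30],[0,0,0,0,0,50,30],[0,0,0,0,0,0,40],[0,0,0,0,0,0,40]]}}

```text
t: 9.7
position: [461.5, 284.1, 299.8]
eef_rot: [[1.0, 0.003, 0.01], [0.003, -1.0, 0.003], [0.01, -0.003, -1.0]]
contact_force: [-0.1, -0.2, -0.3]
opening: 40.3
grasp_force: 0.0
```

```bash
python3 - <<'E'
from h import *
to(541,118,95,51);to(541,118,90,51)
E
```

```text
turn [-0.006 -0.008  0.684] shift [ 78.518 166.473  50.318] j6 1.8963125609803706
turn [-0.006 -0.008  0.684] shift [ 78.47  166.489  55.317] j6 1.8963125609803706
```

{"api": "drive_tool", "payload": {"plan": [[0,0,0.68,81,165,0,60],[0,0,0.68,81,165,0,60],[0,0,0.68,81,165,20,60],[0,0,0.68,81,165,44,60],[0,0,0.68,81,165,44,60],[0,0,0.68,81,165,44,60]]}}

```text
t: 10.45
position: [541.0, 119.1, 250.9]
eef_rot: [[0.781, -0.624, -0.0], [-0.624, -0.781, 0.0], [-0.0, 0.0, -1.0]]
contact_force: [-0.3, -0.0, 1.1]
opening: 59.7
grasp_force: 0.0
```

```bash
python3 - <<'E'
from h import *
to(541,118,20,51)
im=arm.capture("top")[220:350,80:440];cv2.imwrite("pics/b.png",cv2.resize(im,None,fx=2,fy=2))
E
```

```text
turn [0.    0.    0.006] shift [ 0.748  0.86  76.153] j6 2.2435943236977267
```

View pics/b.png

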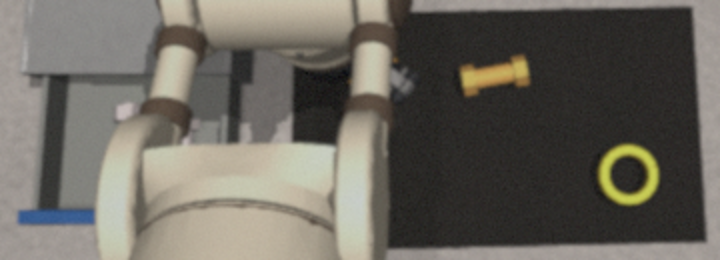

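The arm hides most of the drawer, but a bolt end shows inside it at about crop (125,112). The coupling hasn't moved. Next I'll grip the tee.

{"api": "drive_tool", "payload": {"plan": [[0,0,0,0,0,50,60],[0,0,0,0,0,70,60],[0,0,0,0,0,76,60],[0,0,0,0,0,76,20],[0,0,0,0,0,76,20],[0,0,0,0,0,76,20],[0,0,0,0,0,76,20],[0,0,0,0,0,30,20],[0,0,0,0,0,-30,20],[0,0,0,0,0,-45,20]]}}

```text
t: 11.75
position: [542.6, 118.5, 300.5]
eef_rot: [[0.779, -0.626, 0.008], [-0.626, -0.779, -0.0], [0.007, -0.005, -1.0]]
contact_force: [1.3, -0.9, -1.1]
opening: 31.9
grasp_force: 60.0
```

```bash
python3 - <<'E'
from h import *
to(503,-342,140,-1)
E
```

```text
turn [-0.008 -0.004  0.911] shift [257.584 383.776   5.634] j6 2.245421329503887
```

{"api": "drive_tool", "payload": {"plan": [[0,0,0.1,40,47,0,20],[0,0,0.2,75,95,0,20],[0,0,0.3,110,143,0,20],[0,0,0.45,147,191,0,20],[0,0,0.6,184,239,0,20],[0,0,0.75,222,287,0,20],[0,0,0.91,258,384,0,20],[0,0,0.91,258,384,0,20],[0,0,0.91,258,384,0,20],[0,0,0.91,258,384,0,20]]}}

```text
t: 13.0
position: [501.4, -341.7, 294.7]
eef_rot: [[-0.016, -1.0, -0.001], [-1.0, 0.016, 0.002], [-0.002, 0.001, -1.0]]
contact_force: [0.6, -0.4, -1.3]
opening: 32.3
grasp_force: 60.0
```

```bash
python3 - <<'E'
from h import *
to(503,-342,38,-1)
cv2.imwrite("pics/c.png",np.vstack([arm.capture("scene")[80:360,140:560],arm.capture("top")[200:360,90:510]]))
cv2.imwrite("pics/c2.png",arm.capture("top"))
E
```

```text
turn [0.001 0.002 0.001] shift [  0.464  -1.719 101.977] j6 2.360740936631278
```

View pics/c.png

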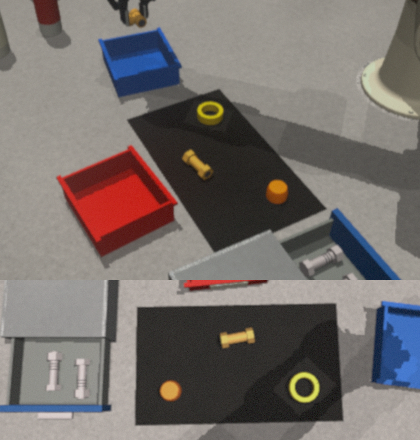

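Both bolts lie flat inside the drawer, at about (53,370) and (82,377) in the lower crop. The tee is held over the blue bin.

{"api": "drive_tool", "payload": {"plan": [[0,0,0,0,0,55,20],[0,0,0,0,0,90,20],[0,0,0,0,0,102,20],[0,0,0,0,0,102,20],[0,0,0,0,0,102,50],[0,0,0,0,0,102,50],[0,0,0,0,0,102,50],[0,0,0,0,0,45,50],[0,0,0,0,0,0,50],[0,0,0,0,0,0,50]]}}

```text
t: 14.4
position: [502.9, -343.7, 301.3]
eef_rot: [[-0.016, -1.0, 0.007], [-1.0, 0.016, -0.007], [0.007, -0.007, -1.0]]
contact_force: [-0.5, -0.1, -0.5]
opening: 49.9
grasp_force: 0.0
```

```bash
python3 - <<'E'
from h import *
to(530,1,90,9.3)
E
```

```text
turn [-0.007 -0.008 -0.179] shift [-345.524  -21.      54.247] j6 2.3603624948624518
```

{"api": "drive_tool", "payload": {"plan": [[0,0,-0.1,-60,-3,0,50],[0,0,-0.18,-344,-23,30,50],[0,0,-0.18,-344,-23,50,50],[0,0,-0.18,-344,-23,50,50],[0,0,-0.18,-344,-23,50,50],[0,0,-0.18,-344,-23,50,50],[0,0,-0.18,-344,-23,50,50],[0,0,-0.18,-344,-23,50,50]]}}

```text
t: 15.4
position: [530.1, 0.8, 245.3]
eef_rot: [[0.163, -0.987, -0.001], [-0.987, -0.163, -0.0], [0.0, 0.001, -1.0]]
contact_force: [-0.5, -0.3, 0.4]
opening: 50.2
grasp_force: 0.0
```

```bash
python3 - <<'E'
from h import *
to(530,1,21,9.3)
E
```

```text
turn [ 0.001 -0.     0.001] shift [-0.268  0.038 69.616] j6 2.751608959281237
```

{"api": "drive_tool", "payload": {"plan": [[0,0,0,0,0,45,50],[0,0,0,0,0,64,50],[0,0,0,0,0,69,50],[0,0,0,0,0,69,5],[0,0,0,0,0,69,5],[0,0,0,0,0,69,5],[0,0,0,0,0,69,5],[0,0,0,0,0,20,5],[0,0,0,0,0,-40,5],[0,0,0,0,0,-50,5]]}}

```text
t: 16.65
position: [531.9, 1.0, 300.8]
eef_rot: [[0.163, -0.987, 0.009], [-0.987, -0.163, -0.002], [0.003, -0.009, -1.0]]
contact_force: [0.7, 0.5, -1.0]
opening: 15.6
grasp_force: 59.0
```

```bash
python3 - <<'E'
from h import *
to(503,-286,140,88)
E
```

```text
turn [-0.005 -0.009 -1.372] shift [278.403  75.396   6.358] j6 2.7521590611949636
```

{"api": "drive_tool", "payload": {"plan": [[0,0,-1.37,278,75,0,5],[0,0,-1.37,278,75,0,5],[0,0,-1.37,278,75,0,5],[0,0,-1.37,278,75,0,5],[0,0,-1.37,278,75,0,5],[0,0,-1.37,278,75,0,5],[0,0,-1.37,278,75,0,5],[0,0,-1.37,278,75,0,5],[0,0,-1.37,278,75,0,5],[0,0,-1.37,278,75,0,5]]}}

```text
t: 17.9
position: [501.4, -285.0, 295.0]
eef_rot: [[0.999, -0.039, -0.001], [-0.039, -0.999, 0.001], [-0.001, -0.001, -1.0]]
contact_force: [-0.5, 0.4, -1.1]
opening: 15.7
grasp_force: 59.1
```

```bash
python3 - <<'E'
from h import *
to(503,-286,36,88)
E
```

```text
turn [-0.001  0.001 -0.004] shift [  1.744   0.977 104.318] j6 0.8834852015255471
```

{"api": "drive_tool", "payload": {"plan": [[0,0,0,0,0,55,5],[0,0,0,0,0,92,5],[0,0,0,0,0,104,5],[0,0,0,0,0,104,5],[0,0,0,0,0,104,32],[0,0,0,0,0,104,32],[0,0,0,0,0,104,32],[0,0,0,0,0,45,32],[0,0,0,0,0,0,30],[0,0,0,0,0,0,30]]}}

```text
t: 19.15
position: [503.5, -287.0, 303.3]
eef_rot: [[0.999, -0.038, 0.011], [-0.037, -0.999, -0.009], [0.011, 0.009, -1.0]]
contact_force: [0.7, -0.1, 0.3]
opening: 30.2
grasp_force: 0.0
```

```bash
python3 - <<'E'
from h import *
to(345,120,140,90);to(345,312,140,90)
E
```

```text
turn [ 0.009 -0.011 -0.037] shift [-173.702 -400.833    3.107] j6 0.881775277929908
turn [ 0.009 -0.011 -0.037] shift [-180.884 -592.69     1.309] j6 0.881775277929908
```

{"api": "drive_tool", "payload": {"plan": [[0,0,-0.04,-20,-60,0,10],[0,0,-0.04,-170,-591,0,0],[0,0,-0.04,-170,-591,0,0],[0,0,-0.04,-170,-591,0,0],[0,0,-0.04,-170,-591,0,0],[0,0,-0.04,-170,-591,0,0],[0,0,-0.04,-170,-591,0,0],[0,0,-0.04,-170,-591,0,0],[0,0,-0.04,-170,-591,0,0],[0,0,-0.04,-170,-591,0,0]]}}

```text
t: 20.4
position: [352.7, 313.9, 296.5]
eef_rot: [[1.0, 0.004, 0.002], [0.004, -1.0, 0.001], [0.002, -0.001, -1.0]]
contact_force: [1.0, -0.3, 0.4]
opening: 0.2
grasp_force: 0.0
```

```bash
python3 - <<'E'
from h import *
to(355,312,140,90);to(355,312,69,90)
cv2.imwrite("pics/d.png",np.vstack([arm.capture("scene")[90:300,220:580],arm.capture("top")[210:350,230:590]]))
E
```

```text
turn [-0.001 -0.002  0.004] shift [2.265 1.882 1.802] j6 2.0374194186234513
turn [-0.001 -0.002  0.004] shift [ 2.129  1.951 72.802] j6 2.0374194186234513
```

View pics/d.png

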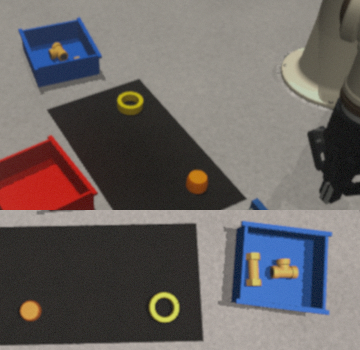

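The coupling (252,268) and tee (285,269) are both in the blue bin. The cap and tape haven't moved. Now I'll push the drawer shut.

{"api": "drive_tool", "payload": {"plan": [[0,0,0,0,0,45,0],[0,0,0,0,0,72,0],[0,0,0,0,0,72,0],[0,0,0,15,0,72,0],[0,0,0,30,0,72,0],[0,0,0,45,0,72,0],[0,0,0,65,0,72,0],[0,0,0,85,0,72,0],[0,0,0,105,0,72,0],[0,0,0,120,0,72,0]]}}

```text
t: 21.75
position: [474.9, 311.6, 223.8]
eef_rot: [[1.0, 0.002, -0.001], [0.002, -1.0, -0.001], [-0.001, 0.001, -1.0]]
contact_force: [-3.0, -1.8, 1.2]
opening: -0.3
grasp_force: 1.4
```

```bash
python3 - <<'E'
from h import *
cv2.imwrite("pics/e.png",arm.capture("scene")[270:480,280:600])
print(arm.get_state()["position"],arm.get_state()["contact_force"])
E
```

```text
[476.446 311.597 224.22 ] [ 1.117 -0.918  2.137]
```

View pics/e.png

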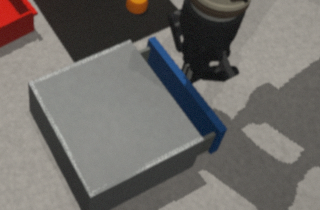

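The drawer is still about 30 mm open. I'll push on in small steps and watch the force.

{"api": "drive_tool", "payload": {"plan": [[0,0,0,6,0,0,0],[0,0,0,12,0,0,0],[0,0,0,18,0,0,0],[0,0,0,22,0,0,0],[0,0,0,25,0,0,0],[0,0,0,28,0,0,0],[0,0,0,30,0,0,0],[0,0,0,30,0,0,0]]}}

```text
t: 22.8
position: [503.8, 312.1, 223.7]
eef_rot: [[1.0, 0.003, 0.001], [0.003, -1.0, 0.0], [0.001, -0.0, -1.0]]
contact_force: [-0.5, -0.6, -0.1]
opening: -0.2
grasp_force: 0.4
```

{"api": "drive_tool", "payload": {"plan": [[0,0,0,2,0,0,0],[0,0,0,4,0,0,0],[0,0,0,6,0,0,0],[0,0,0,7,0,0,0],[0,0,0,8,0,0,0],[0,0,0,8,0,0,0]]}}

```text
t: 23.55
position: [509.2, 312.3, 223.6]
eef_rot: [[1.0, 0.003, -0.01], [0.003, -1.0, -0.002], [-0.01, 0.002, -1.0]]
contact_force: [-17.2, -2.8, 13.8]
opening: 0.1
grasp_force: 8.7
```

```bash
python3 - <<'E'
from h import *
cv2.imwrite("pics/f.png",cv2.resize(arm.capture("scene")[290:460,370:560],None,fx=3,fy=3,interpolation=2))
E
```

```text
(no output)
```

View pics/f.png

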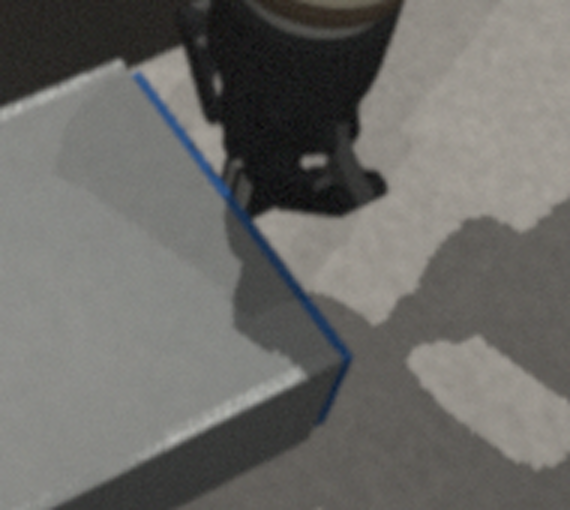

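The blue front is flush with the unit and the force has risen to 17 N, so the drawer is on its stop. I'll back off and lift clear.

{"api": "drive_tool", "payload": {"plan": [[0,0,0,-5,0,0,0],[0,0,0,-30,0,0,0],[0,0,0,-60,0,0,0],[0,0,0,-80,0,-40,0],[0,0,0,-80,0,-80,0],[0,0,0,-80,0,-80,0],[0,0,0,-80,0,-80,0],[0,0,0,-80,0,-80,0]]}}

```text
t: 24.6
position: [431.4, 311.6, 302.3]
eef_rot: [[1.0, 0.003, -0.002], [0.003, -1.0, -0.001], [-0.002, 0.001, -1.0]]
contact_force: [0.4, -0.7, -0.8]
opening: -0.0
grasp_force: 0.0
```

```bash
python3 - <<'E'
from h import *
hsv=cv2.cvtColor(arm.capture("scene"),cv2.COLOR_BGR2HSV);a=cv2.imread("pics/f.png")
m=cv2.inRange(hsv,(100,120,40),(125,255,255))[290:460,370:560]
b=cv2.resize(cv2.inRange(cv2.cvtColor(a,cv2.COLOR_BGR2HSV),(100,120,40),(125,255,255)),(190,170))
for k in (m,b>127): print([np.flatnonzero(np.array(k)[:,c]).min(initial=999) for c in (60,90,105,112)])
print(arm.close_job())
E
```

```text
[np.int64(43), np.int64(83), np.int64(103), np.int64(113)]
[np.int64(43), np.int64(84), np.int64(103), np.int64(113)]
the job is handed in; nothing more can be done
None
```

Job handed in at about 25 s: both bolts were in the drawer before it was pushed to its stop, and it stayed shut. Both brass fittings are in the blue bin, the red bin is empty, and the tape and cap were not touched. `close_job()` returned no verdict.

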